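# Open the balcony watering tank for refilling

### The job

Unscrew the orange filler cap of the green watering tank, turning it anticlockwise until the thread lets go and never wrenching it off by force, and lift it off its leaning neck. Then set the cap down, without dropping it, inside the pulled-out tray of the grey sorting box, standing flat on its open rim with the grip knob up, and let go. Leave the pot, pliers and bridge ornament where they are.

Things in the scene. Friction and masses are not known exactly. Their poses are not given: they have to be found in the camera images.
- cap: Orange screw cap, 65 mm wide, 67 mm tall, 60 to 130 g: a 33 mm high skirt with a flat top, on it a round ribbed grip knob 44 mm wide, 34 mm high. Origin: centre of the skirt's open underside; z: thread axis, out through the knob (knob: z = 33 to 67 mm). Starts screwed on the tank's neck, leaning 28 degrees, roughly towards the robot. Turn it anticlockwise, looking down on the knob.
- mouth (a point): Centre of the mouth (top) of the tank's neck, 53 mm wide over its thread. z: neck axis, pointing out, 28 degrees from vertical. Screwed on, the cap's origin is 28 mm below it on the axis. Thread: 9 mm rise per turn, free after 1.4 to 1.6 turns; till then a pull meets a hard stop within 3 mm; a cap let go rests on the thread. Under 0.5 N m to turn. Cap clear of neck 3 mm above mouth.
- tank: Green plastic watering tank, a box 170 x 160 mm (own x, y) and 115 mm high, fixed. Origin: centre of its underside; z up. The neck stands on its top and leans to its -x; its foot, a green collar 67 mm wide, ends just under the cap at x = -20, z = 142 mm in the tank's frame.
- sorter: Grey sorting box, 200 x 200 mm and 88 mm high, fixed. Origin: centre of its underside; its front is its own -x face, from which the tray slides out at the foot.
- tray (a joint): How far the sorting box's tray is pulled out, in m: 0 shut, 0.16 fully out; it starts 0.135 to 0.155 out and slides stiffly (about 4 N).
- tray_spot (a point): Point on the upper face of the tray's floor, on its centre line, 62 mm behind the inner face of its front wall. z up, x points into the sorting box. The white tray, blue in front, is 168 mm wide inside; its walls stand 26 to 30 mm above its floor. The sorting box's front is 60 to 90 mm beyond this point.
- pot: Unglazed brown pot, 90 mm in diameter at the rim, 80 mm tall, loose; origin at the centre of its underside. A bystander.
- pliers: Aluminium pliers lying flat, about 160 mm long, 12 mm thick, loose; origin under the pivot. A bystander.
- bridge: Small white ceramic bridge ornament, 120 x 36 mm, 50 mm tall, loose; origin at the centre of its underside, x along its length. A bystander.
There are look-alikes about, which are no part of the job. Leave any black, blue or yellow look-alike of the cap alone.

How it is judged:
On the way, in this order (a step that is already met when the one before it is completed fails the run):
1. the cap has come up along the neck's axis past the end of the thread, still in line with it (z of cap in the frame of mouth above -0.012 m and angle between the z axis of cap and the z axis of mouth, either way round below 0.3 rad and distance between cap and mouth below 0.03 m).
2. the cap has been lifted well clear of the neck (distance between cap and mouth above 0.05 m), for 0.1 s.
At the end, for the whole second after the job is handed in: The cap stands flat on the floor of the tray on its open rim (within 4 mm of the floor's height, tilted less than 0.08 rad, knob up), inside the tray's walls, at rest and released, and the tray is still pulled out at least 80 mm (z of cap in the frame of tray_spot between -0.004 and 0.004 m and x of cap in the frame of tray_spot between -0.04 and 0.06 m and y of cap in the frame of tray_spot between -0.06 and 0.06 m and angle between cap's own z axis and vertical below 0.08 rad and linear speed of cap below 0.01 m/s and value of joint tray above 0.08 m); the robot touches nothing.
It fails at once if the cap is wrenched against the thread or jammed onto the neck (over 100 N between cap and tank) (contact force between cap and tank above 100 N).
It fails at once if the cap is dropped: out of the fingers, off the neck and more than 15 mm above the tray's floor (contact force between the fingers and cap below 0.05 N and contact force between cap and anything else below 0.05 N and distance between cap and mouth above 0.05 m and z of cap in the frame of tray_spot above 0.015 m).
It fails at once if the pot, pliers or bridge ornament was moved more than 20 mm (distance of any of pot, pliers, bridge from where it was at the start of the episode above 0.02 m).
It also fails if it takes over 72 s, if anything falls off the work surface, if the arm or the gripper's body presses on something with over 40 N, if the wrist force passes 120 N, or if a joint passes its speed limit or range.

### The arm

A 7-joint arm with a two-finger parallel gripper is mounted at the origin on the work surface. World frame = base frame: x ahead of the robot, y to its left, z up, the work surface at z = 0. Lengths are in m, angles in rad, forces in N, time in s.
With the tool pointing down it reaches from about 0.4 to 0.85 m from the base axis. Payload 10.4 kg.
Tool frame: the origin (TCP) lies at the very end of the fingers, on their centre line; the grasp point (between the pads) lies 19 mm behind it (manip.grip_depth is the distance from the TCP to the grasp point, in m); z points along the fingers, y is the direction in which the jaws open and shut (so a half turn about z gives the same grasp; the last joint's range is limited). The gripper opens to 85 mm and grips with 20 to 120 N. Pads are 22 mm wide; open, the fingers measure 114 mm over their backs; the gripper's body (76 mm by 85 mm) begins 54 mm behind the grasp point. The pads swing forward as they close: fully open they stand 13 mm farther back than shut.
Start: joints at [-1.357, 0.332, -0.065, 1.46, 0.022, 1.35, -0.088], TCP at [0.147, 0.608, 0.231] pointing down, gripper open.
Joint ranges: [-2.6, 2.6], [-0.5, 2.12], [-1.47, 1.34], [0.16, 2.42], [-1.27, 4.41], [0.06, 2.06], [-2.6, 2.6]. Speed limits (rad/s): [2.22, 2.22, 2.79, 2.79, 3.14, 3.14, 3.14].

### API

Orientations are given as a unit quaternion [x, y, z, w].
In Python, from workcell import manip gives the robot as it stands.
- The arm moves only by the tool step_arm, never from a script. Its argument "motion" is a list of rows, each a list of 6 numbers: the shift along the tool's x, y, z in mm, then the turn, a rotation vector about the tool's x, y, z in degrees. A call has 1 to 20 rows; each row shifts and turns the pose as measured when the row begins, along the tool's axes as they then stand; what a row does not reach is not made up. A row lasts 1/8 s, in which the tool goes at most 62.5 mm and 10.7 degrees, less where a joint would pass 70% of its speed; a pose out of reach is approached as far as the arm can. A call with a gripper value outside its range is refused whole. "jaw" is the finger opening in mm, from 0 to 85.4, set as the call begins (left out, the last holds). The fingers move at their own pace and stop on an object; "force" is the grip in N (left out, the last holds). Time passes only in rows, so rows that do not move let the fingers close. It gives the time, the measured TCP pose, the force and the opening at its end, in the units of the state.
- manip.get_obs(): the state, without advancing time (a new reading comes with each control period).
- manip.camera(name): name is "side" or "top"; returns the picture (420x560x3 uint8, blue, green, red); there is no depth.
- manip.camera_info(name): a dict with "camera_matrix" (3x3 intrinsics, pixels), "k1" (the pictures are not rectified: a ray, as slopes to the right and down, at radius r is drawn at 1 + k1 r^2 times it, then the intrinsics apply), "R" (3x3) and "t" (3): a world point X has camera coordinates R X + t. Camera axes: x right, y down, z forward; pixel columns grow to the right and rows downward; lengths in m; the calibration is good to about 2 mm. A picture is of the moment at which its call begins. camera_info takes no time and is no camera call.
- manip.hand_in(): hands the job in, once; it reports no verdict.
The state is a dict: "clock": time; "joint_pos": joint angles; "joint_velocities": joint speeds; "tau": joint torques, N m; "position": TCP position; "ee_rot": TCP orientation; "ft_force": force on the tool from outside, world axes, zero at the start; "torque": the same for the moment, N m; "grip_width": opening from 0.0 (shut) to 1.0 (fully open).
Only numpy, scipy, OpenCV 4.12 (cv2) and the standard library are available. Lean on these libraries where they do the work, as an engineer would, in place of code of your own. Each camera call takes 0.05 s, during which the arm holds its last target.

## Working session

There is one attempt and no reset: what is moved stays moved. The work goes in short steps, Python scripts to look and compute and a tool call to move; the robot and the scene stay as the last step left them, time stands still between calls to the robot, and variables do not carry over. Pictures are saved under pics/ and viewed, and the job is handed in when it is done.

Besides the shell and the picture viewer there is one more tool, called after "Call:" as name(argument=value, ...), one argument or row to a line, values as JSON. step_arm: Moves the arm, as the interface text tells. Its arguments: {"type":"object","properties":{"motion":{"type":"array"},"jaw":{"type":"number"},"force":{"type":"number"}},"required":["motion"]}

```bash
mkdir -p pics; ls; python3 - <<'E'
from workcell import manip
import cv2,numpy as np
for n in("side","top"):
    im=manip.camera(n); cv2.imwrite(f"pics/{n}0.png",im)
    i=manip.camera_info(n); print(n,i)
print(manip.get_obs())
E
```

```text
pics
side {'camera_matrix': array([[517.29948648,   0.        , 286.31670733],
       [  0.        , 517.29948648, 204.4865788 ],
       [  0.        ,   0.        ,   1.        ]]), 'k1': -0.0054762865358384365, 'R': array([[ 0.8169891 , -0.57647084, -0.0144977 ],
       [-0.44334042, -0.61183918, -0.65505884],
       [ 0.36875206,  0.54160335, -0.75543877]]), 't': array([-0.52996595,  0.28823785,  1.04944991])}
top {'camera_matrix': array([[383.34981842,   0.        , 285.19351832],
       [  0.        , 383.34981842, 210.90659607],
       [  0.        ,   0.        ,   1.        ]]), 'k1': -0.044631937235241864, 'R': array([[ 0.02996289, -0.9994377 ,  0.01505037],
       [-0.99121142, -0.03165051, -0.12844516],
       [ 0.12884929, -0.01106951, -0.9916024 ]]), 't': array([-0.10697448,  0.60035051,  0.96370639])}
{'clock': 0.1, 'joint_pos': array([-1.35658466,  0.33277339, -0.06472259,  1.46084717,  0.0215931 ,
        1.34991681, -0.08852084]), 'joint_velocities': array([ 1.11739154e-03, -9.07395360e-04, -6.25799223e-04, -1.38523069e-03,
        7.31840873e-04, -9.46676282e-05,  1.54385034e-03]), 'tau': array([ 1.01345384e-03, -6.26743555e+01,  4.86488803e-02, -3.92422485e+01,
        1.62451324e-02,  7.15335584e-03, -1.11927073e-05]), 'position': array([0.14653652, 0.60723187, 0.23062244]), 'ee_rot': array([ 1.18120395e-01,  9.92999085e-01, -6.22574622e-04, -5.20962115e-05]), 'ft_force': array([ 0.16562722, -0.0120391 ,  0.4480907 ]), 'torque': array([-0.03464415, -0.01004608,  0.01854185]), 'grip_width': 1.003008888162673}
```

View pics/side0.png

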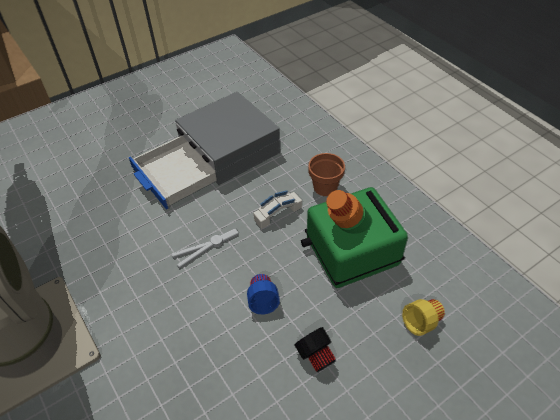

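View pics/top0.png

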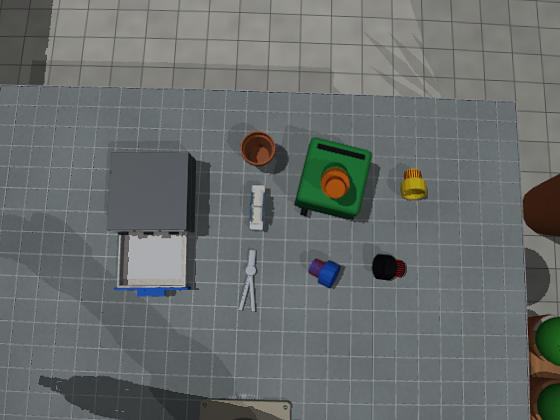

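The side view shows the orange cap on the green tank at (343,207) and the tray at (178,172). The top view shows them at (336,183) and (155,258). The look-alikes are blue, black and yellow. The arm isn't visible, so I'll check the projection next.

```bash
cat > h.py <<'E'
from workcell import manip
import cv2,numpy as np
from scipy.spatial.transform import Rotation as Rn
I={n:manip.camera_info(n) for n in("side","top")}
def dist(n): return np.array([I[n]['k1'],0,0,0,0.])
def proj(n,X):
    i=I[n]; return cv2.projectPoints(np.atleast_2d(np.array(X,float)),cv2.Rodrigues(i['R'])[0],i['t'],i['camera_matrix'],dist(n))[0][:,0]
def ray(n,p):
    i=I[n]; u=cv2.undistortPoints(np.array([[p]],float),i['camera_matrix'],dist(n))[0,0]
    return -i['R'].T@i['t'], (lambda d:d/np.linalg.norm(d))(i['R'].T@np.array([u[0],u[1],1.]))
def onz(n,p,z):
    c,d=ray(n,p); return c+d*(z-c[2])/d[2]
def tri(ps,pt):
    c1,d1=ray('side',ps);c2,d2=ray('top',pt)
    s=np.linalg.lstsq(np.c_[d1,-d2],c2-c1,rcond=None)[0]
    a=c1+s[0]*d1;b=c2+s[1]*d2
    return (a+b)/2,np.linalg.norm(a-b)
E
python3 - <<'E'
from h import *
for n in I: print(n,proj(n,[[0,0,0],[.147,.608,.231],[.147,.608,0.4],[.5,0,0]]), -I[n]['R'].T@I[n]['t'])
S,T=cv2.imread('pics/side0.png'),cv2.imread('pics/top0.png')
a=cv2.resize(S[170:290,290:420],None,fx=4,fy=4,interpolation=cv2.INTER_CUBIC)
b=cv2.resize(T[125:235,280:390],None,fx=4,fy=4,interpolation=cv2.INTER_CUBIC)
cv2.imwrite('pics/capS.png',a);cv2.imwrite('pics/capT.png',b)
c=cv2.resize(S[90:215,120:290],None,fx=4,fy=4,interpolation=cv2.INTER_CUBIC)
d=cv2.resize(T[140:310,90:210],None,fx=3.5,fy=3.5,interpolation=cv2.INTER_CUBIC)
cv2.imwrite('pics/trS.png',c);cv2.imwrite('pics/trT.png',d)
E
```

```text
side [[ 25.55629291 346.30893754]
 [-26.88552498  81.3524686 ]
 [-63.047053    17.0943765 ]
 [235.39156883 232.39410369]] [ 0.17377708 -0.69754029  0.97392461]
top [[ 243.40091718  445.45046851]
 [ -58.29392029  408.09403484]
 [-140.9531517   443.29423043]
 [ 250.92106171  249.92978378]] [ 0.47410666 -0.07724517  1.03433569]
```

View pics/capS.png

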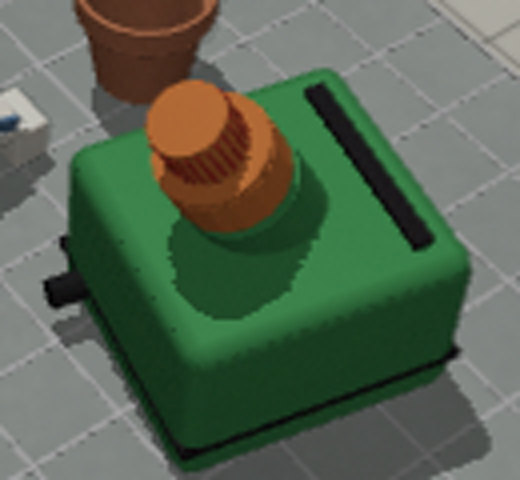

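View pics/capT.png

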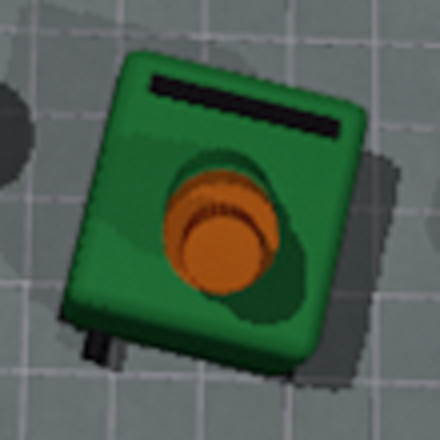

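View pics/trS.png

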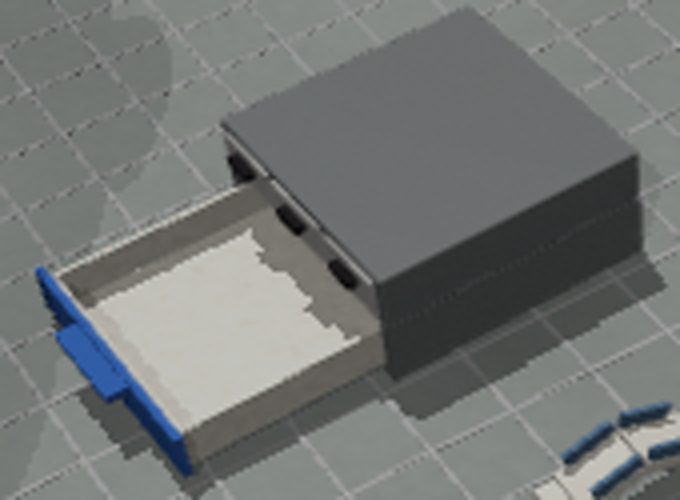

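View pics/trT.png

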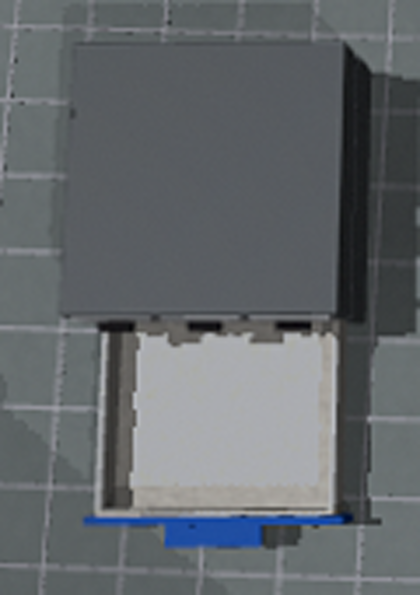

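```bash
python3 - <<'E'
from h import *
S,T=cv2.imread('pics/side0.png'),cv2.imread('pics/top0.png')
f=lambda o,p:((p[0]+.5)/4-.5+o[0],(p[1]+.5)/4-.5+o[1])
s=lambda x,y:f((290,170),(x,y)); t=lambda x,y:f((280,125),(x,y))
for nm,a,b in [('knobtop',s(187,119),t(222,256)),('slotA',s(318,95),t(152,84)),('slotB',s(424,242),t(340,128))]:
    X,e=tri(a,b); print(nm,X,e)
# slot on z=.115 via top, min area rects
m=((T.max(2)<45)).astype(np.uint8); m[:125]=0;m[175:]=0;m[:,:300]=0;m[:,380:]=0
r=cv2.minAreaRect(cv2.findNonZero(m)); bp=cv2.boxPoints(r); print(r)
P=np.array([onz('top',p,.115) for p in bp]); print(P)
for n,im in(('side',S),('top',T)):
    h=cv2.cvtColor(im,cv2.COLOR_BGR2HSV)
    g=cv2.inRange(h,(50,100,30),(80,255,255)); 
    c=max(cv2.findContours(g,0,2)[0],key=cv2.contourArea); print(n,cv2.minAreaRect(c))
# fine knob disc: bright orange
    o=cv2.inRange(h,(5,170,60),(14,255,255)); k,l,st,ce=cv2.connectedComponentsWithStats(o)
    for i in range(1,k):
        if st[i,4]>60: print(n,st[i],ce[i])
E
```

```text
knobtop [ 0.63498117 -0.19499909  0.20754814] 0.0012710365685041258
slotA [ 0.76019871 -0.16349264  0.11555444] 0.0022047310821386493
slotB [ 0.73309454 -0.27846225  0.12260224] 0.00044579509594716967
((339.15802001953125, 158.001953125), (48.26797103881836, 18.601058959960938), 13.706960678100586)
[[ 0.71899202 -0.15358059  0.115     ]
 [ 0.76546449 -0.16363903  0.115     ]
 [ 0.74043548 -0.28071011  0.115     ]
 [ 0.6941805  -0.26982378  0.115     ]]
side ((356.4771728515625, 234.93971252441406), (85.21372985839844, 93.98336791992188), 69.22774505615234)
side [327 190  36  38 977] [343.91095189 208.52507677]
top ((333.7941589355469, 178.32354736328125), (64.27194213867188, 71.06293487548828), 14.03624439239502)
top [241 132  25  33  97] [248.22680412 145.59793814]
top [259 135  15  18  79] [267.02531646 143.40506329]
top [251 147  11  14  64] [254.9375 152.5625]
top [321 168  29  30 651] [334.79262673 182.60368664]
```

Things that could be taken for the cap, in side-view pixels:
- orange on the green tank (343,207)
- blue (264,295)
- black with red (315,345)
- yellow with orange ribs (423,316)
- brown pot (326,172)

I choose the orange one on the tank. The close crop confirms it: ribbed knob, leaning towards the robot. First I lift the arm.

Call:
step_arm(
  motion=[
    [0,0,-60,0,0,0],
    [0,0,-60,0,0,0],
  ],
  jaw=85,
  force=40,
)

```text
clock: 0.35
position: [0.1462, 0.6051, 0.347]
ee_rot: [0.118, 0.993, -0.007, -0.0]
ft_force: [0.2, 0.9, 1.2]
grip_width: 1.0
```

```bash
cat >> h.py <<'E'
def state():
    o=manip.get_obs(); return np.array(o['position']),Rn.from_quat(o['ee_rot']),o
yaw=np.deg2rad(-12.9); th=np.deg2rad(28)
A=np.array([-np.sin(th)*np.cos(yaw),-np.sin(th)*np.sin(yaw),np.cos(th)])
def togo(P,R=None):
    p,r,o=state(); print('pos',p.round(4),'q5-7',o['joint_pos'].round(2),'f',o['ft_force'].round(1),'t',o['torque'].round(2),'g',round(o['grip_width']*85.4,1),'clk',round(o['clock'],2))
    print(' shift(tool mm)',(1000*r.inv().apply(np.array(P)-p)).round(1), '' if R is None else ('rotvec',np.rad2deg((r.inv()*R).as_rotvec()).round(1)))
E
python3 - <<'E'
from h import *
K=np.array([.636,-.195,.205]); print(A)
p,r,o=state()
z=-A; # desired: yaw following azimuth
R1=Rn.from_euler('z',-93,degrees=True)*r
print(R1.as_matrix().round(3))
v=np.cross(R1.as_matrix()[:,2],z); ang=np.arcsin(np.linalg.norm(v)); Rt=Rn.from_rotvec(v/np.linalg.norm(v)*ang)*R1
print(Rt.as_quat(), Rt.as_matrix().round(3), np.rad2deg((R1.inv()*Rt).as_rotvec()))
togo(K+.16*A,R1)
E
```

```text
[-0.45762266  0.10480958  0.88294759]
[[ 0.285  0.958 -0.013]
 [ 0.959 -0.285  0.003]
 [-0.001 -0.013 -1.   ]]
[0.77774559 0.58015997 0.15672645 0.1842906 ] [[ 0.278  0.845  0.458]
 [ 0.96  -0.259 -0.105]
 [ 0.03   0.469 -0.883]] [-2.86946177e+01  1.82827854e+00 -4.44460184e-15]
pos [0.1462 0.6051 0.347 ] q5-7 [-1.36  0.31 -0.06  1.25  0.02  1.59 -0.08] f [0.2 0.9 1.2] t [ 0.1  -0.06  0.03] g 85.4 clk 0.35
 shift(tool mm) [-588.6 -663.8    9.9] ('rotvec', array([ 0.1,  1.2, 93. ]))
```

Call:
step_arm(
  motion=[
    [-37,-41,0,0,0,0],
    [-37,-41,0,0,0,0],
    [-37,-41,0,0,0,0],
    [-37,-41,0,0,0,0],
    [-37,-41,0,0,0,0],
    [-37,-41,0,0,0,0],
    [-37,-41,0,0,0,0],
    [-37,-41,0,0,0,0],
    [-37,-41,0,0,0,0],
    [-37,-41,0,0,0,0],
    [-37,-41,0,0,0,0],
    [-37,-41,0,0,0,0],
    [-37,-41,0,0,0,0],
    [-37,-41,0,0,0,0],
    [-37,-41,0,0,0,0],
    [-37,-41,0,0,0,0],
  ],
)

```text
clock: 2.35
position: [0.5789, -0.1907, 0.3526]
ee_rot: [0.113, 0.994, -0.002, -0.0]
ft_force: [0.3, 1.7, 0.7]
grip_width: 0.995
```

```bash
cat >> h.py <<'E'
K=np.array([.636,-.195,.205])
RT=Rn.from_quat([0.77774559,0.58015997,0.15672645,0.1842906])
E
python3 - <<'E'
from h import *
togo(K+.16*A,RT)
E
```

```text
pos [ 0.5789 -0.1907  0.3526] q5-7 [-0.42  0.34  0.9   1.33 -0.26  1.59  1.79] f [0.3 1.7 0.7] t [ 0.07 -0.04 -0.01] g 85.0 clk 2.35
 shift(tool mm) [18.5  8.6  6.3] ('rotvec', array([-23. , -21.3,  91.6]))
```

```bash
cat >> h.py <<'E'
def tilt():  # rotvec in tool frame aligning tool z with -A
    p,r,o=state(); z=r.as_matrix()[:,2]; v=np.cross(z,-A); s=np.linalg.norm(v)
    print(' tilt rotvec tool deg', np.rad2deg(r.inv().apply(v/s*np.arctan2(s,z@-A))).round(2))
def axis(capz=None):  # where TCP is relative to cap axis
    p,r,o=state(); d=p-K; print(' TCP cap-z mm',round(1000*(d@A)+67,1),' offset to axis, tool mm',(1000*r.inv().apply(-(d-(d@A)*A))).round(1))
E
python3 - <<'E'
from h import *
tilt(); axis()
E
```

```text
tilt rotvec tool deg [ -0.22 -28.02   0.  ]
 TCP cap-z mm 223.9  offset to axis, tool mm [17.1  8.6  9. ]
```

Call:
step_arm(
  motion=[
    [6,3,0,0,-9.5,0],
    [6,3,0,0,-9.5,0],
    [6,3,0,0,-9.5,0],
    [0,0,0,0,0,10],
    [0,0,0,0,0,10],
  ],
)

```text
clock: 2.98
position: [0.5637, -0.1908, 0.3297]
ee_rot: [0.285, 0.929, -0.008, 0.234]
ft_force: [0.5, 0.5, 0.5]
grip_width: 0.997
```

```bash
python3 - <<'E'
from h import *
tilt(); axis(); togo(K+.16*A)
E
```

```text
tilt rotvec tool deg [-2.93 -0.03 -0.  ]
 TCP cap-z mm 210.7  offset to axis, tool mm [ 0.  12.9 -0.7]
pos [ 0.5637 -0.1908  0.3297] q5-7 [-0.66 -0.23  0.77  1.85  0.29  1.    1.01] f [0.5 0.5 0.5] t [ 0.15  0.4  -0.04] g 85.2 clk 2.98
 shift(tool mm) [  0.  12. -17.]
```

Call:
step_arm(
  motion=[
    [0,0,0,0,0,10.5],
    [0,0,0,0,0,10.5],
    [0,0,0,0,0,10.5],
    [0,0,0,0,0,10.5],
    [0,0,0,0,0,10.5],
    [0,0,0,0,0,10.5],
    [0,0,0,0,0,10.5],
    [0,0,0,0,0,10.5],
    [0,0,0,0,0,10.5],
    [0,0,0,0,0,10.5],
    [0,0,0,0,0,10.5],
    [0,0,0,0,0,10.5],
    [0,0,0,0,0,10.5],
    [0,0,0,0,0,10.5],
    [0,0,0,0,0,10.5],
    [0,0,0,0,0,10.5],
    [0,0,0,0,0,10.5],
  ],
)

```text
clock: 5.1
position: [0.5587, -0.1904, 0.3232]
ee_rot: [0.924, -0.307, 0.229, 0.002]
ft_force: [-0.6, -0.9, 0.3]
grip_width: 0.999
```

```bash
python3 - <<'E'
from h import *
tilt(); axis(); togo(K+.16*A)
for n in I: cv2.imwrite(f"pics/{n}1.png",manip.camera(n))
E
```

```text
tilt rotvec tool deg [ 3.13  0.51 -0.  ]
 TCP cap-z mm 207.2  offset to axis, tool mm [  5.9 -16.4  -0.9]
pos [ 0.5587 -0.1904  0.3232] q5-7 [-0.25 -0.15  0.43  1.85  0.15  0.97 -2.08] f [-0.6 -0.9  0.3] t [ 0.11  0.49 -0.03] g 85.3 clk 5.1
 shift(tool mm) [  5.8 -15.3 -20.8]
```

View pics/side1.png

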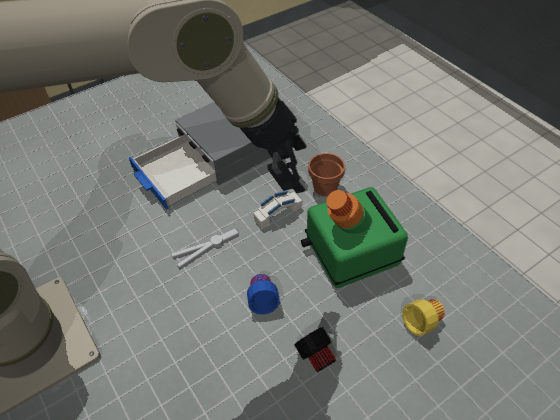

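Call:
step_arm(
  motion=[
    [3,-9,30,3,0.5,0],
    [3,-8,30,0,0,0],
    [0,0,30,0,0,0],
  ],
)

```text
clock: 5.58
position: [0.6144, -0.1908, 0.2495]
ee_rot: [0.925, -0.292, 0.243, -0.02]
ft_force: [0.8, 0.0, -0.5]
grip_width: 0.995
```

```bash
python3 - <<'E'
from h import *
tilt(); axis(); togo(K)
for n in I: cv2.imwrite(f"pics/{n}2.png",manip.camera(n))
S=cv2.imread('pics/side2.png');cv2.imwrite('pics/c2.png',cv2.resize(S[80:280,230:430],None,fx=3,fy=3,interpolation=cv2.INTER_CUBIC))
E
```

```text
tilt rotvec tool deg [-0.11 -0.23  0.  ]
 TCP cap-z mm 116.6  offset to axis, tool mm [-1.7 -0.1 -0. ]
pos [ 0.6144 -0.1908  0.2495] q5-7 [-0.26  0.01  0.5   1.88 -0.02  0.76 -1.93] f [ 0.8  0.  -0.5] t [0.16 0.47 0.07] g 85.0 clk 5.58
 shift(tool mm) [-1.9 -0.  49.6]
```

View pics/c2.png

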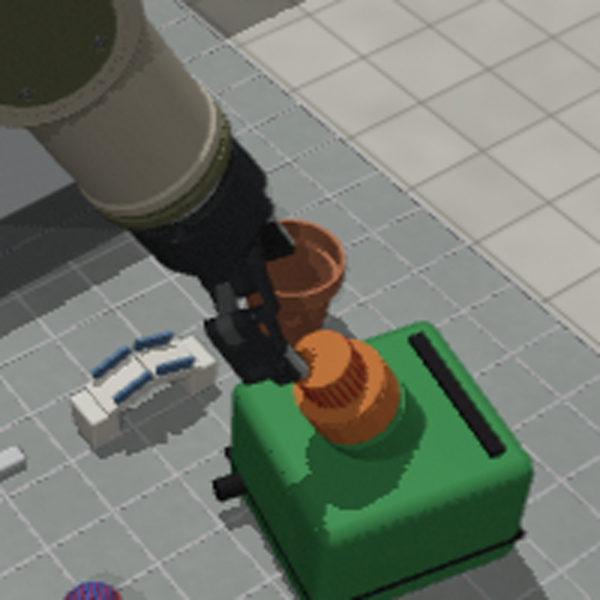

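View pics/top2.png

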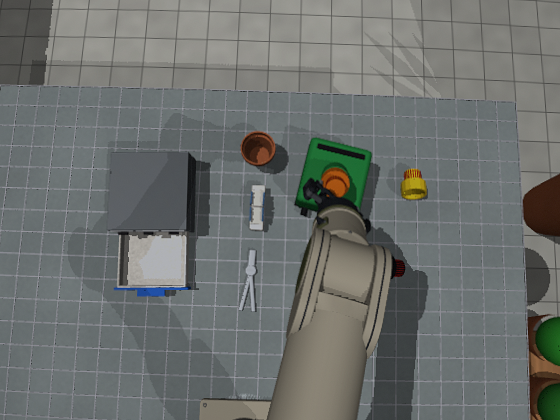

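The side view shows the open fingers just short of the knob and in line with it, with one finger at crop (290,365). I'll advance slowly.

Call:
step_arm(
  motion=[
    [-1,0,22,0,0,0],
    [-1,0,22,0,0,0],
    [0,0,20,0,0,0],
    [0,0,8,0,0,0],
  ],
)

```text
clock: 6.18
position: [0.6452, -0.1975, 0.1848]
ee_rot: [0.927, -0.287, 0.242, -0.018]
ft_force: [-0.2, 0.4, -0.6]
grip_width: 0.995
```

```bash
python3 - <<'E'
from h import *
tilt(); axis(); togo(K)
S=manip.camera('side');cv2.imwrite('pics/c3.png',cv2.resize(S[80:280,230:430],None,fx=3,fy=3,interpolation=cv2.INTER_CUBIC))
E
```

```text
tilt rotvec tool deg [-0.01 -0.1  -0.  ]
 TCP cap-z mm 44.7  offset to axis, tool mm [ 0.9 -0.8  0. ]
pos [ 0.6452 -0.1975  0.1848] q5-7 [-0.23  0.16  0.5   1.89 -0.15  0.63 -1.82] f [-0.2  0.4 -0.6] t [0.11 0.46 0.  ] g 84.9 clk 6.17
 shift(tool mm) [  0.9  -0.8 -22.3]
```

View pics/c3.png

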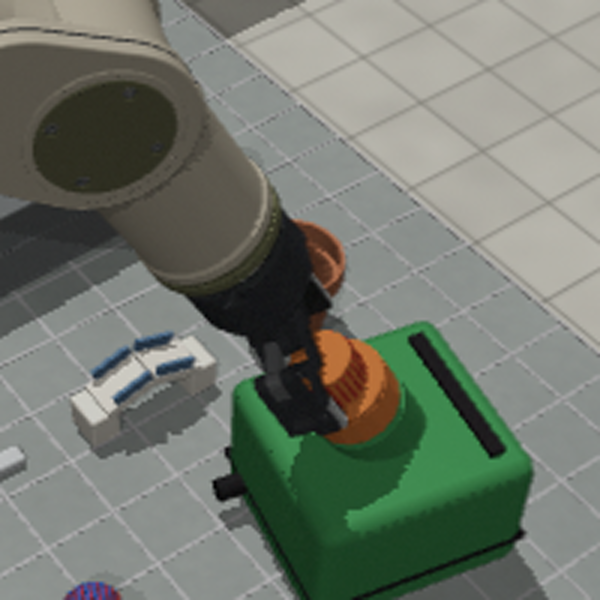

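Call:
step_arm(
  motion=[
    [0,0,6,0,0,0],
    [0,0,0,0,0,0],
    [0,0,0,0,0,0],
    [0,0,0,0,0,0],
    [0,0,0,0,0,0],
    [0,0,0,0,0,0],
    [0,0,0,0,0,0],
    [0,0,0,0,0,0],
  ],
  jaw=30,
  force=30,
)

```text
clock: 7.22
position: [0.648, -0.1982, 0.1813]
ee_rot: [0.927, -0.286, 0.243, -0.018]
ft_force: [0.1, 0.6, -1.2]
grip_width: 0.502
```

```bash
python3 - <<'E'
from h import *
tilt(); axis(); togo(K)
S=manip.camera('side');cv2.imwrite('pics/c4.png',cv2.resize(S[80:280,230:430],None,fx=3,fy=3,interpolation=cv2.INTER_CUBIC))
E
```

```text
tilt rotvec tool deg [-0.09 -0.17  0.  ]
 TCP cap-z mm 40.2  offset to axis, tool mm [ 0.  -0.5  0. ]
pos [ 0.648  -0.1982  0.1813] q5-7 [-0.22  0.17  0.5   1.88 -0.16  0.62 -1.81] f [ 0.1  0.6 -1.2] t [ 0.11  0.65 -0.02] g 42.9 clk 7.22
 shift(tool mm) [  0.1  -0.5 -26.8]
```

View pics/c4.png

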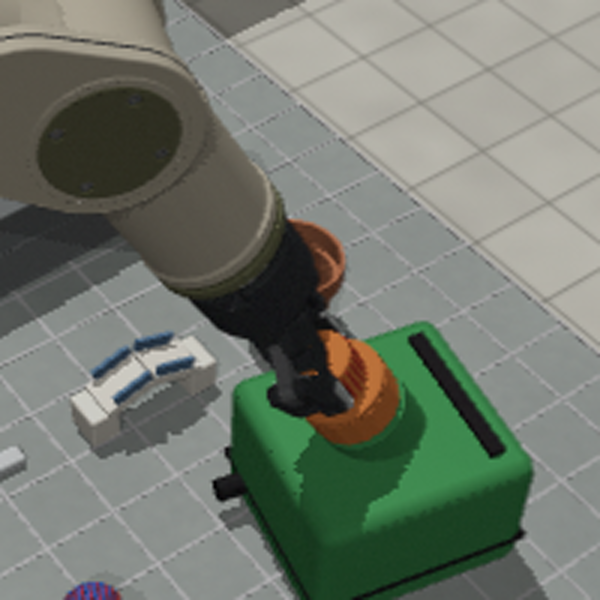

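The fingers hold at 42.9 mm with almost no side force. I'll start turning.

Call:
step_arm(
  motion=[
    [0,0,0,0,0,0],
    [0,0,-0.2,0,0,-6],
    [0,0,-0.2,0,0,-8],
    [0,0,-0.2,0,0,-8],
    [0,0,-0.2,0,0,-8],
  ],
  force=60,
)

```text
clock: 7.9
position: [0.6477, -0.1982, 0.182]
ee_rot: [0.969, -0.029, 0.239, 0.047]
ft_force: [0.1, -0.2, -0.6]
grip_width: 0.495
```

```bash
python3 - <<'E'
from h import *
tilt(); axis(); togo(K)
E
```

```text
tilt rotvec tool deg [ 0.03 -0.2  -0.  ]
 TCP cap-z mm 41.0  offset to axis, tool mm [ 0.2 -0.5  0. ]
pos [ 0.6477 -0.1982  0.182 ] q5-7 [-0.16  0.17  0.43  1.88 -0.14  0.62 -1.29] f [ 0.1 -0.2 -0.6] t [ 0.17  0.63 -0.02] g 42.3 clk 7.9
 shift(tool mm) [  0.3  -0.5 -26. ]
```

Call:
step_arm(
  motion=[
    [0,0,-0.25,0,0,-10],
    [0,0,-0.25,0,0,-10],
    [0,0,-0.25,0,0,-10],
    [0,0,-0.25,0,0,-10],
    [0,0,-0.25,0,0,-10],
    [0,0,-0.25,0,0,-10],
    [0,0,-0.25,0,0,-10],
    [0,0,-0.25,0,0,-10],
    [0,0,-0.25,0,0,-10],
    [0,0,-0.25,0,0,-10],
  ],
)

```text
clock: 9.15
position: [0.647, -0.1966, 0.184]
ee_rot: [0.623, 0.743, 0.112, 0.216]
ft_force: [0.5, 0.1, -1.7]
grip_width: 0.496
```

```bash
python3 - <<'E'
from h import *
tilt(); axis(); togo(K)
E
```

```text
tilt rotvec tool deg [ 0.2  -0.01 -0.  ]
 TCP cap-z mm 43.2  offset to axis, tool mm [-0.9 -0.3 -0. ]
pos [ 0.647  -0.1966  0.184 ] q5-7 [ 0.05  0.16  0.2   1.87 -0.06  0.62  0.45] f [ 0.5  0.1 -1.7] t [ 0.1   0.64 -0.08] g 42.4 clk 9.15
 shift(tool mm) [ -0.9  -0.2 -23.8]
```

Call:
step_arm(
  motion=[
    [0,0,-0.3,0,0,-10],
    [-0.5,0,-0.3,0,0,-10],
    [0,0,-0.25,0,0,-10],
    [0,0,-0.25,0,0,-10],
    [0,0,-0.25,0,0,-10],
    [0,0,-0.25,0,0,-10],
    [0,0,-0.25,0,0,-10],
    [0,0,-0.25,0,0,-10],
    [0,0,-0.25,0,0,-10],
    [0,0,-0.25,0,0,-10],
  ],
)

```text
clock: 10.4
position: [0.6443, -0.197, 0.1842]
ee_rot: [-0.196, 0.95, -0.1, 0.219]
ft_force: [-1.1, -1.9, -0.2]
grip_width: 0.5
```

```bash
python3 - <<'E'
from h import *
tilt(); axis(); togo(K)
S=manip.camera('side');cv2.imwrite('pics/c5.png',cv2.resize(S[80:280,230:430],None,fx=3,fy=3,interpolation=cv2.INTER_CUBIC))
E
```

```text
tilt rotvec tool deg [ 0.1  -0.04  0.  ]
 TCP cap-z mm 44.6  offset to axis, tool mm [-1.8 -1.2 -0. ]
pos [ 0.6443 -0.197   0.1842] q5-7 [ 0.24  0.16 -0.01  1.86 -0.    0.63  2.21] f [-1.1 -1.9 -0.2] t [-0.02  0.69 -0.11] g 42.7 clk 10.4
 shift(tool mm) [ -1.8  -1.2 -22.4]
```

View pics/c5.png

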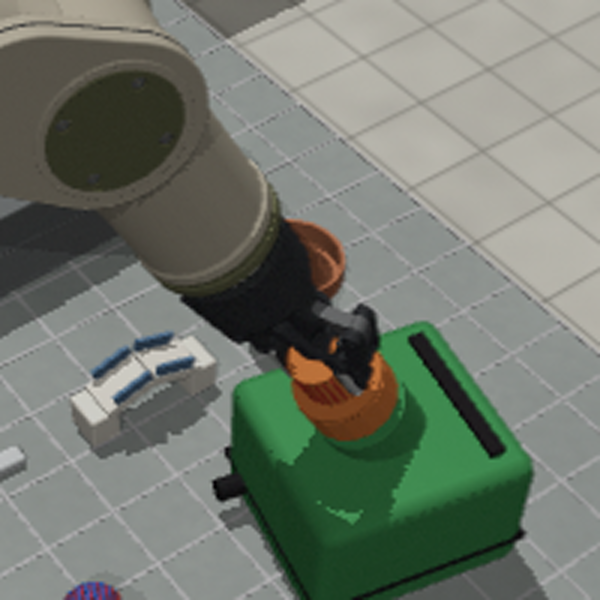

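Call:
step_arm(
  motion=[
    [0,0,0,0,0,0],
    [0,0,0,0,0,0],
    [0,0,0,0,0,0],
    [0,0,-4,0,0,0],
  ],
  jaw=80,
)

```text
clock: 10.95
position: [0.6429, -0.1967, 0.1883]
ee_rot: [-0.196, 0.95, -0.1, 0.22]
ft_force: [0.4, 0.2, 0.1]
grip_width: 0.937
```

Call:
step_arm(
  motion=[
    [-1,0,0,0,0,10.5],
    [0,0,0,0,0,10.5],
    [0,0,0,0,0,10.5],
    [0,0,0,0,0,10.5],
    [0,0,0,0,0,10.5],
    [0,0,0,0,0,10.5],
    [0,0,0,0,0,10.5],
    [0,0,0,0,0,10.5],
    [0,0,0,0,0,10.5],
    [0,0,0,0,0,10.5],
    [0,0,0,0,0,10.5],
    [0,0,0,0,0,10.5],
  ],
)

```text
clock: 12.45
position: [0.6442, -0.1954, 0.1936]
ee_rot: [0.773, 0.586, 0.158, 0.186]
ft_force: [0.4, 0.2, 0.4]
grip_width: 0.938
```

```bash
python3 - <<'E'
from h import *
tilt(); axis(); togo(K)
S=manip.camera('side');cv2.imwrite('pics/c6.png',cv2.resize(S[80:280,230:430],None,fx=3,fy=3,interpolation=cv2.INTER_CUBIC))
E
```

```text
tilt rotvec tool deg [ 0.24 -0.16  0.  ]
 TCP cap-z mm 53.2  offset to axis, tool mm [-1.5 -1.7 -0. ]
pos [ 0.6442 -0.1954  0.1936] q5-7 [ 0.02  0.14  0.23  1.87 -0.07  0.64  0.01] f [0.4 0.2 0.4] t [0.1  0.49 0.  ] g 80.1 clk 12.45
 shift(tool mm) [ -1.5  -1.6 -13.9]
```

View pics/c6.png

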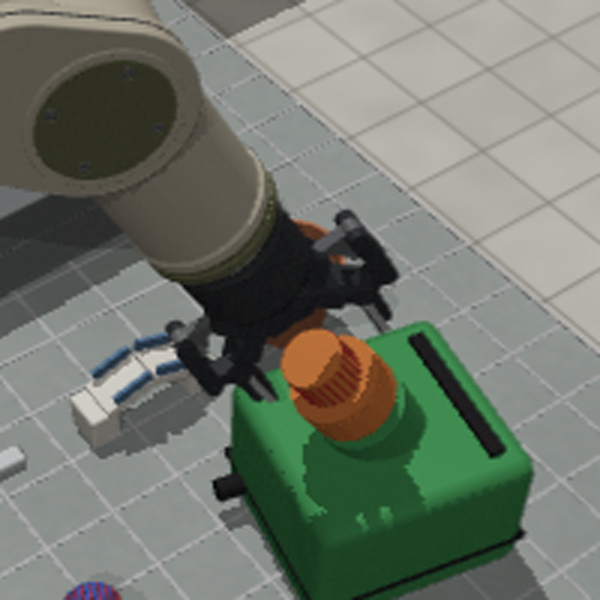

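Call:
step_arm(
  motion=[
    [-1,-1,0,0,0,10.5],
    [0,0,0,0,0,10.5],
    [0,0,0,0,0,10.5],
    [0,0,0,0,0,10.5],
    [0,0,0,0,0,10.5],
    [0,0,0,0,0,10.5],
    [0,0,0,0,0,10.5],
    [0,0,0,0,0,10.5],
    [0,0,0,0,0,10.5],
    [0,0,0,0,0,10.5],
    [0,0,0,0,0,10.5],
  ],
)

```text
clock: 13.88
position: [0.6434, -0.1951, 0.1964]
ee_rot: [0.902, -0.355, 0.242, -0.039]
ft_force: [0.5, 1.2, 0.2]
grip_width: 0.937
```

```bash
python3 - <<'E'
from h import *
tilt(); axis(); togo(K)
print(proj('side',[K,K+.003*A,K+.006*A]))
E
```

```text
tilt rotvec tool deg [-0.46 -0.24 -0.  ]
 TCP cap-z mm 56.1  offset to axis, tool mm [-1.2  2.5 -0. ]
pos [ 0.6434 -0.1951  0.1964] q5-7 [-0.18  0.14  0.45  1.88 -0.12  0.64 -1.99] f [0.5 1.2 0.2] t [0.06 0.49 0.01] g 80.0 clk 13.88
 shift(tool mm) [ -1.2   2.4 -11. ] 
[[336.39084822 200.08705939]
 [335.82606704 199.40890278]
 [335.25869213 198.72763384]]
```

Call:
step_arm(
  motion=[
    [-1,2,5.5,0,0,0],
    [0,0,5.5,0,0,0],
  ],
)

```text
clock: 14.12
position: [0.647, -0.1969, 0.186]
ee_rot: [0.903, -0.351, 0.243, -0.038]
ft_force: [0.4, 0.0, -0.1]
grip_width: 0.932
```

Call:
step_arm(
  motion=[
    [0,0,0,0,0,0],
    [0,0,0,0,0,0],
    [0,0,0,0,0,0],
    [0,0,0,0,0,0],
    [0,0,0,0,0,0],
    [0,0,0,0,0,0],
  ],
  jaw=30,
)

```text
clock: 14.88
position: [0.6467, -0.1972, 0.1855]
ee_rot: [0.905, -0.349, 0.243, -0.037]
ft_force: [-0.8, -0.3, 0.1]
grip_width: 0.497
```

```bash
python3 - <<'E'
from h import *
tilt(); axis(); togo(K)
E
```

```text
tilt rotvec tool deg [-0.47 -0.25 -0.  ]
 TCP cap-z mm 44.6  offset to axis, tool mm [-0.3  0.4 -0. ]
pos [ 0.6467 -0.1972  0.1855] q5-7 [-0.17  0.16  0.45  1.89 -0.15  0.62 -1.96] f [-0.8 -0.3  0.1] t [ 0.14  0.56 -0.02] g 42.4 clk 14.88
 shift(tool mm) [ -0.2   0.3 -22.4]
```

Call:
step_arm(
  motion=[
    [0,0,-0.25,0,0,-10],
    [0,0,-0.25,0,0,-10],
    [0,0,-0.25,0,0,-10],
    [0,0,-0.25,0,0,-10],
    [0,0,-0.25,0,0,-10],
    [0,0,-0.25,0,0,-10],
    [0,0,-0.25,0,0,-10],
    [0,0,-0.25,0,0,-10],
    [0,0,-0.25,0,0,-10],
    [0,0,-0.25,0,0,-10],
    [0,0,-0.25,0,0,-10],
    [0,0,-0.25,0,0,-10],
  ],
)

```text
clock: 16.38
position: [0.643, -0.1948, 0.1863]
ee_rot: [0.734, 0.635, 0.146, 0.193]
ft_force: [-5.3, 1.9, 2.0]
grip_width: 0.501
```

```bash
python3 - <<'E'
from h import *
tilt(); axis(); togo(K)
E
```

```text
tilt rotvec tool deg [ 0.08 -0.41 -0.  ]
 TCP cap-z mm 47.3  offset to axis, tool mm [-2.   2.7 -0. ]
pos [ 0.643  -0.1948  0.1863] q5-7 [ 0.06  0.15  0.19  1.88 -0.07  0.63  0.14] f [-5.3  1.9  2. ] t [ 0.42  1.47 -0.23] g 42.8 clk 16.38
 shift(tool mm) [ -1.8   2.7 -19.7]
```

Call:
step_arm(
  motion=[
    [0,0,-0.3,0,0,-10],
    [0,0,-0.3,0,0,-10],
    [0,0,-0.3,0,0,-10],
    [0,0,-0.3,0,0,-10],
    [0,0,-0.3,0,0,-10],
    [0,0,-0.3,0,0,-10],
    [0,0,-0.3,0,0,-10],
    [0,0,-0.3,0,0,-10],
    [0,0,-0.3,0,0,-10],
    [0,0,-0.3,0,0,-10],
    [0,0,-0.3,0,0,-10],
  ],
)

```text
clock: 17.75
position: [0.6403, -0.1984, 0.1893]
ee_rot: [-0.128, 0.962, -0.083, 0.228]
ft_force: [-0.5, -0.3, -0.9]
grip_width: 0.498
```

```bash
python3 - <<'E'
from h import *
tilt(); axis(); togo(K)
S=manip.camera('side');cv2.imwrite('pics/c7.png',cv2.resize(S[80:280,230:430],None,fx=3,fy=3,interpolation=cv2.INTER_CUBIC))
E
```

```text
tilt rotvec tool deg [ 0.14  0.14 -0.  ]
 TCP cap-z mm 50.8  offset to axis, tool mm [-3.8  0.7  0. ]
pos [ 0.6403 -0.1984  0.1893] q5-7 [ 0.26  0.15 -0.02  1.87 -0.01  0.64  2.08] f [-0.5 -0.3 -0.9] t [ 0.04  0.6  -0.01] g 42.5 clk 17.75
 shift(tool mm) [ -3.8   0.7 -16.2]
```

View pics/c7.png

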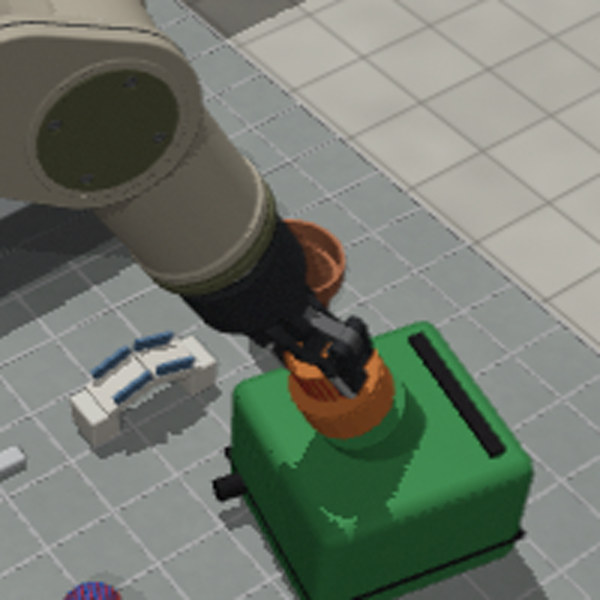

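Call:
step_arm(
  motion=[
    [0,0,0,0,0,0],
    [0,0,0,0,0,0],
    [0,0,0,0,0,0],
    [0,0,-3,0,0,0],
  ],
  jaw=80,
)

```text
clock: 18.3
position: [0.6388, -0.1979, 0.1918]
ee_rot: [-0.128, 0.962, -0.083, 0.227]
ft_force: [-0.9, -0.4, -0.0]
grip_width: 0.938
```

Call:
step_arm(
  motion=[
    [-1.5,0,0,0,0,10.5],
    [-1.5,0,0,0,0,10.5],
    [0,0,0,0,0,10.5],
    [0,0,0,0,0,10.5],
    [0,0,0,0,0,10.5],
    [0,0,0,0,0,10.5],
    [0,0,0,0,0,10.5],
    [0,0,0,0,0,10.5],
    [0,0,0,0,0,10.5],
    [0,0,0,0,0,10.5],
    [0,0,0,0,0,10.5],
    [0,0,0,0,0,10.5],
    [0,0,0,0,0,10.5],
    [0,0,0,0,0,10.5],
    [0,0,0,0,0,10.5],
    [0,0,0,0,0,10.5],
    [0,0,0,0,0,10.5],
    [0,0,0,0,0,10.5],
    [0,0,0,0,0,10.5],
    [0,0,0,0,0,10.5],
  ],
)

```text
clock: 20.8
position: [0.6417, -0.1962, 0.1987]
ee_rot: [0.955, -0.167, 0.244, 0.01]
ft_force: [-0.8, 0.3, 0.5]
grip_width: 0.94
```

```bash
python3 - <<'E'
from h import *
tilt(); axis(); togo(K)
S=manip.camera('side');cv2.imwrite('pics/c8.png',cv2.resize(S[80:280,230:430],None,fx=3,fy=3,interpolation=cv2.INTER_CUBIC))
T=manip.camera('top');cv2.imwrite('pics/c8t.png',cv2.resize(T[125:235,280:390],None,fx=4,fy=4,interpolation=cv2.INTER_CUBIC))
for n in I: print(n,proj(n,[K+.011*A]))
E
```

```text
tilt rotvec tool deg [-0.35 -0.28 -0.  ]
 TCP cap-z mm 58.7  offset to axis, tool mm [-2.1  0.3 -0. ]
pos [ 0.6417 -0.1962  0.1987] q5-7 [-0.09  0.13  0.35  1.88 -0.1   0.65 -1.61] f [-0.8  0.3  0.5] t [0.09 0.44 0.02] g 80.3 clk 20.8
 shift(tool mm) [-2.1  0.3 -8.3] 
side [[334.30725487 197.58521108]]
top [[335.19039752 189.55188295]]
```

View pics/c8.png

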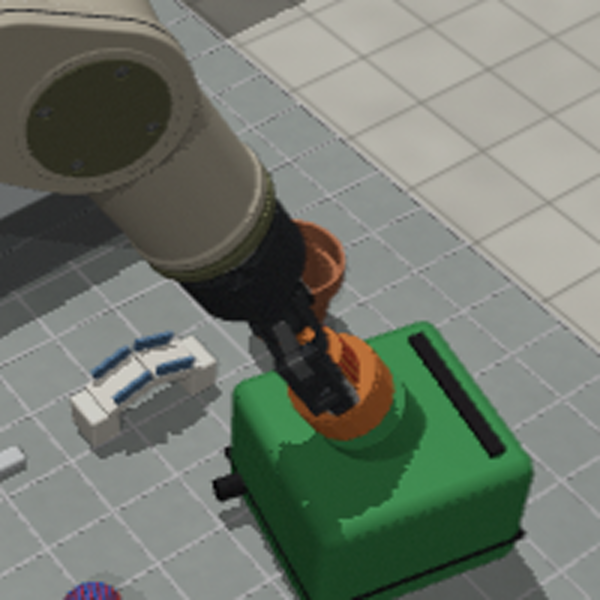

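View pics/c8t.png

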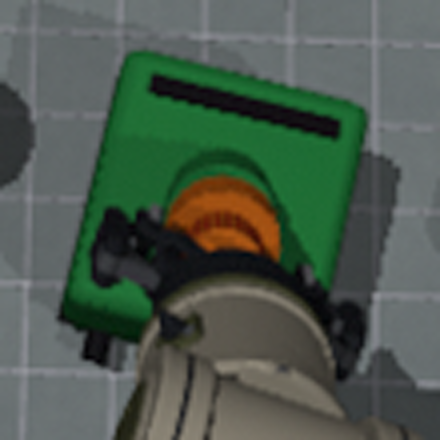

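The cap still sits in line on its neck, about 11 mm up, and the fingers straddle the knob. This will be the third grip.

Call:
step_arm(
  motion=[
    [-1.2,0,5,0,0,0],
    [0,0,3.5,0,0,0],
  ],
)

```text
clock: 21.15
position: [0.6449, -0.1965, 0.1905]
ee_rot: [0.956, -0.161, 0.245, 0.011]
ft_force: [-0.7, -0.3, 0.2]
grip_width: 0.932
```

Call:
step_arm(
  motion=[
    [0,0,0,0,0,0],
    [0,0,0,0,0,0],
    [0,0,0,0,0,0],
    [0,0,0,0,0,0],
    [0,0,0,0,0,0],
    [0,0,0,0,0,0],
  ],
  jaw=30,
)

```text
clock: 21.9
position: [0.6447, -0.1968, 0.1902]
ee_rot: [0.956, -0.16, 0.244, 0.012]
ft_force: [-0.7, 0.4, 0.9]
grip_width: 0.497
```

Call:
step_arm(
  motion=[
    [0,0,-0.25,0,0,-10],
    [0,0,-0.25,0,0,-10],
    [0,0,-0.25,0,0,-10],
    [0,0,-0.25,0,0,-10],
    [0,0,-0.25,0,0,-10],
    [0,0,-0.25,0,0,-10],
    [0,0,-0.25,0,0,-10],
    [0,0,-0.25,0,0,-10],
  ],
)

```text
clock: 22.9
position: [0.6432, -0.1928, 0.191]
ee_rot: [0.824, 0.512, 0.176, 0.167]
ft_force: [-5.8, 1.5, 2.9]
grip_width: 0.498
```

```bash
python3 - <<'E'
from h import *
tilt(); axis(); togo(K)
E
```

```text
tilt rotvec tool deg [-0.04 -0.56  0.  ]
 TCP cap-z mm 51.6  offset to axis, tool mm [-3.4  1.7 -0. ]
pos [ 0.6432 -0.1928  0.191 ] q5-7 [ 0.05  0.14  0.19  1.87 -0.07  0.64 -0.18] f [-5.8  1.5  2.9] t [ 0.25  1.43 -0.28] g 42.5 clk 22.9
 shift(tool mm) [ -3.3   1.7 -15.4]
```

Call:
step_arm(
  motion=[
    [-0.5,0,-0.3,0,0,-10],
    [-0.5,0,-0.3,0,0,-10],
    [0,0,-0.3,0,0,-10],
    [0,0,-0.3,0,0,-10],
    [0,0,-0.3,0,0,-10],
    [0,0,-0.3,0,0,-10],
    [0,0,-0.3,0,0,-10],
    [0,0,-0.3,0,0,-10],
    [0,0,-0.3,0,0,-10],
    [0,0,-0.3,0,0,-10],
  ],
)

```text
clock: 24.15
position: [0.6373, -0.1966, 0.1918]
ee_rot: [0.112, 0.964, -0.023, 0.238]
ft_force: [-0.9, -1.6, 0.0]
grip_width: 0.497
```

```bash
python3 - <<'E'
from h import *
tilt(); axis(); togo(K)
E
```

```text
tilt rotvec tool deg [ 0.35 -0.32 -0.  ]
 TCP cap-z mm 54.6  offset to axis, tool mm [-4.8  1.3 -0. ]
pos [ 0.6373 -0.1966  0.1918] q5-7 [ 0.23  0.14  0.01  1.87 -0.02  0.65  1.59] f [-0.9 -1.6  0. ] t [-0.16  0.39 -0.26] g 42.4 clk 24.15
 shift(tool mm) [ -4.7   1.4 -12.4]
```

Total turn is now about 640°, or 1.8 turns. I'll test with a gentle pull along the axis.

Call:
step_arm(
  motion=[
    [0,0,-1,0,0,-4],
    [0,0,-1.5,0,0,0],
    [0,0,-1.5,0,0,0],
  ],
)

```text
clock: 24.52
position: [0.6353, -0.1963, 0.195]
ee_rot: [0.078, 0.968, -0.031, 0.237]
ft_force: [0.4, -0.0, -1.2]
grip_width: 0.499
```

```bash
python3 - <<'E'
from h import *
tilt(); axis(); togo(K)
E
```

```text
tilt rotvec tool deg [ 0.37 -0.32  0.  ]
 TCP cap-z mm 58.3  offset to axis, tool mm [-5.1  1.1 -0. ]
pos [ 0.6353 -0.1963  0.195 ] q5-7 [ 0.23  0.13  0.    1.87 -0.02  0.66  1.66] f [ 0.4 -0.  -1.2] t [0.14 0.62 0.04] g 42.6 clk 24.52
 shift(tool mm) [-5.   1.1 -8.7]
```

Call:
step_arm(
  motion=[
    [0,0,-3,0,0,0],
    [0,0,-4,0,0,0],
    [0,0,-4,0,0,0],
    [0,0,-4,0,0,0],
    [0,0,-4,0,0,0],
  ],
)

```text
clock: 25.15
position: [0.6257, -0.194, 0.2126]
ee_rot: [0.079, 0.968, -0.031, 0.237]
ft_force: [0.0, -0.6, -1.0]
grip_width: 0.498
```

```bash
python3 - <<'E'
from h import *
tilt(); axis(); togo(K)
S=manip.camera('side');cv2.imwrite('pics/c9.png',cv2.resize(S[80:280,230:430],None,fx=3,fy=3,interpolation=cv2.INTER_CUBIC))
E
```

```text
tilt rotvec tool deg [ 0.38 -0.38  0.  ]
 TCP cap-z mm 78.5  offset to axis, tool mm [-5.5  1.  -0. ]
pos [ 0.6257 -0.194   0.2126] q5-7 [ 0.23  0.09  0.    1.87 -0.02  0.7   1.66] f [ 0.  -0.6 -1. ] t [0.13 0.57 0.01] g 42.5 clk 25.15
 shift(tool mm) [-5.6  0.9 11.4]
```

View pics/c9.png

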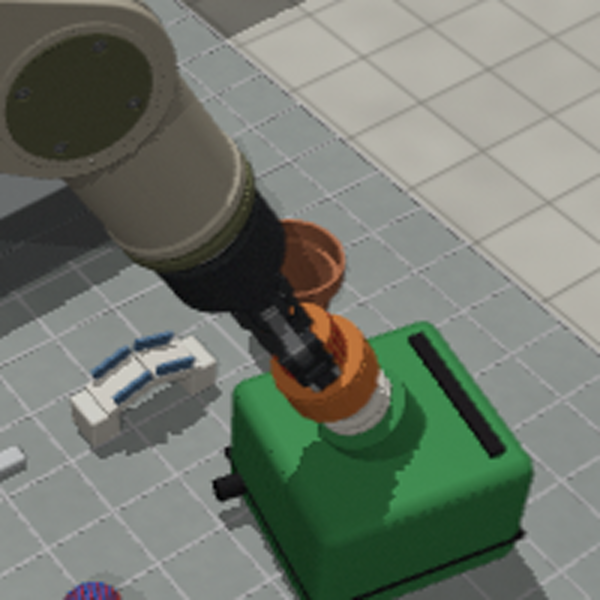

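The white neck is showing below the cap at crop (362,410), so the thread has let go. I'll keep going along the axis until the cap is well clear.

Call:
step_arm(
  motion=[
    [0,0,-10,0,0,0],
    [0,0,-15,0,0,0],
    [0,0,-25,0,0,0],
    [0,0,-35,0,0,0],
    [0,0,-35,0,0,0],
  ],
)

```text
clock: 25.82
position: [0.568, -0.1816, 0.3232]
ee_rot: [0.079, 0.968, -0.031, 0.235]
ft_force: [0.6, 0.1, -0.5]
grip_width: 0.497
```

```bash
python3 - <<'E'
from h import *
tilt(); axis(); togo(K)
S=manip.camera('side');cv2.imwrite('pics/s10.png',S)
T=cv2.imread('pics/top0.png');S=cv2.imread('pics/side0.png')
# tray: blue front & white rim
for n,im in(('side',S),('top',T)):
    h=cv2.cvtColor(im,cv2.COLOR_BGR2HSV); b=cv2.inRange(h,(105,150,80),(125,255,255))
    k,l,st,ce=cv2.connectedComponentsWithStats(b)
    for i in range(1,k):
        if st[i,4]>30: print(n,st[i],ce[i])
S=cv2.resize(S[130:215,125:225],None,fx=6,fy=6,interpolation=cv2.INTER_CUBIC);cv2.imwrite('pics/trS2.png',S)
T=cv2.resize(T[220:305,105:205],None,fx=6,fy=6,interpolation=cv2.INTER_CUBIC);cv2.imwrite('pics/trT2.png',T)
E
```

```text
tilt rotvec tool deg [ 0.39 -0.5  -0.  ]
 TCP cap-z mm 203.9  offset to axis, tool mm [-5.8  1.8 -0. ]
pos [ 0.568  -0.1816  0.3232] q5-7 [ 0.24 -0.11  0.    1.83 -0.02  0.93  1.66] f [ 0.6  0.1 -0.5] t [0.16 0.58 0.02] g 42.4 clk 25.82
 shift(tool mm) [ -7.    0.9 136.8] 
side [129 157  37  44 272] [144.59191176 179.46323529]
side [247 279  33  35 753] [262.39442231 295.8061089 ]
top [317 261  22  27 331] [327.03021148 273.29305136]
top [114 287  74   9 322] [151.09627329 290.55900621]
```

View pics/trS2.png

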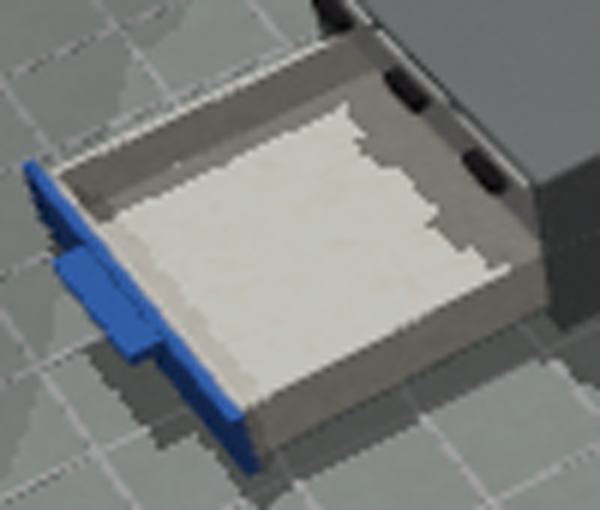

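View pics/trT2.png

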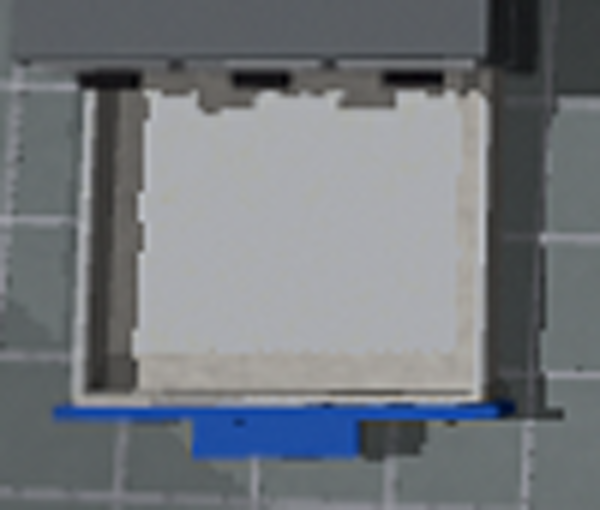

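View pics/s10.png

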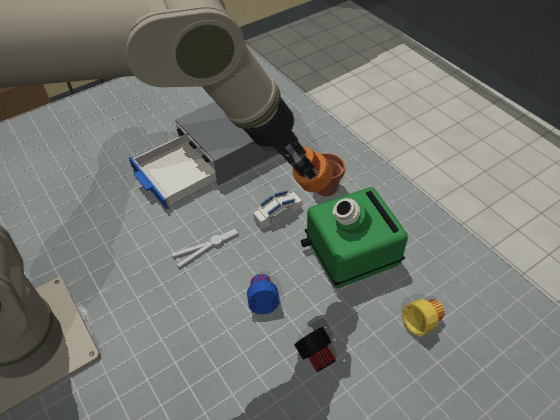

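```bash
python3 - <<'E'
from h import *
f=lambda o,p:((p[0]+.5)/6-.5+o[0],(p[1]+.5)/6-.5+o[1])
s=lambda x,y:f((125,130),(x,y)); t=lambda x,y:f((105,220),(x,y))
for nm,a,b in [('FLrim',s(52,176),t(80,401)),('FRrim',s(247,407),t(482,398)),('BLrim',s(355,30),t(90,95)),('blueL',s(28,165),t(55,411)),('blueR',s(245,420),t(513,408)),('shadow floor BR',s(510,265),None),('FLfloor',s(100,222),t(112,390))]:
    if b is None: continue
    X,e=tri(a,b); print(nm,X.round(4),round(e*1000,1))
print('floor-back line sorter foot', onz('top',t(90,75),.035),onz('top',t(488,75),.035))
for z in(.035,.04): print(z,[onz('top',t(*p),z).round(4) for p in((84,398),(480,398),(90,90),(488,90))])
for z in(.006,): print(z,[onz('top',t(*p),z).round(4) for p in((112,388),(472,390))])
E
```

```text
FLrim [0.3959 0.3324 0.0424] 2.0
FRrim [0.4035 0.1604 0.0431] 2.7
BLrim [0.5333 0.3275 0.058 ] 20.2
blueL [0.3906 0.3426 0.044 ] 0.2
blueR [0.399  0.1458 0.0517] 0.6
FLfloor [0.4035 0.3277 0.014 ] 12.4
floor-back line sorter foot [0.53430737 0.34292296 0.035     ] [0.54002579 0.16876438 0.035     ]
0.035 [array([0.3957, 0.3343, 0.035 ]), array([0.4017, 0.1639, 0.035 ]), array([0.5278, 0.3424, 0.035 ]), array([0.5335, 0.1684, 0.035 ])]
0.04 [array([0.3961, 0.3323, 0.04  ]), array([0.4021, 0.1626, 0.04  ]), array([0.5275, 0.3403, 0.04  ]), array([0.5332, 0.1671, 0.04  ])]
0.006 [array([0.3983, 0.3341, 0.006 ]), array([0.403 , 0.1746, 0.006 ])]
```

```bash
cat >> h.py <<'E'
SPOT=np.array([.4625,.249,.014])
def down(sgn=None):
    p,r,o=state(); M=r.as_matrix(); z=M[:,2]; v=np.cross(z,[0,0,-1]); s=np.linalg.norm(v)
    t=r.inv().apply(v/s*np.arctan2(s,-z[2])); print(' down tilt rotvec tool deg',np.rad2deg(t).round(2))
    R1=r*Rn.from_rotvec(t); y=R1.as_matrix()[:,1]; ty=np.array([-np.sin(np.deg2rad(3)),np.cos(np.deg2rad(3)),0])
    a=np.arctan2(np.dot(np.cross(y,ty),R1.as_matrix()[:,2]),y@ty); a=(a+np.pi/2)%np.pi-np.pi/2
    print(' then yaw about tool z deg',np.rad2deg(a).round(1),' shift in downed tool frame mm',(1000*R1.inv().apply(SPOT-p)).round(1))
E
python3 - <<'E'
from h import *
down(); togo(K)
E
```

```text
down tilt rotvec tool deg [-1.39 27.81 -0.  ]
 then yaw about tool z deg -12.3  shift in downed tool frame mm [173.9 408.2 314.9]
pos [ 0.5682 -0.1819  0.3289] q5-7 [ 0.24 -0.11  0.    1.83 -0.02  0.94  1.66] f [ 0.9 -0.6  3.7] t [ 0.05  0.33 -0.  ] g 42.5 clk 25.88
 shift(tool mm) [ -3.3   1.4 141.8]
```

Call:
step_arm(
  motion=[
    [0,0,0,-0.3,7,0],
    [0,0,0,-0.3,7,0],
    [0,0,0,-0.3,7,0],
    [0,0,0,-0.4,7,0],
    [0,0,0,0,0,-6],
    [0,0,0,0,0,-6],
  ],
)

```text
clock: 26.62
position: [0.5665, -0.182, 0.3368]
ee_rot: [-0.025, 1.0, 0.0, -0.005]
ft_force: [0.0, 0.4, -0.2]
grip_width: 0.498
```

```bash
python3 - <<'E'
from h import *
down(); togo(SPOT)
E
```

```text
down tilt rotvec tool deg [ 0.03 -0.56 -0.  ]
 then yaw about tool z deg -0.1  shift in downed tool frame mm [ 82.  435.7 322.8]
pos [ 0.5665 -0.182   0.3368] q5-7 [ 0.24  0.24 -0.    1.36  0.    1.55  1.85] f [ 0.   0.4 -0.2] t [ 0.03 -0.03 -0.01] g 42.5 clk 26.62
 shift(tool mm) [ 78.8 435.5 323.8]
```

Call:
step_arm(
  motion=[
    [8,20,0,0,0,0],
    [8,40,0,0,0,0],
    [8,45,0,0,0,0],
    [8,45,0,0,0,0],
    [8,45,0,0,0,0],
    [8,45,0,0,0,0],
    [8,45,0,0,0,0],
    [8,45,0,0,0,0],
    [8,45,0,0,0,0],
    [8,40,0,0,0,0],
    [5,20,0,0,0,0],
    [0,0,0,0,0,0],
  ],
)

```text
clock: 28.12
position: [0.4473, 0.2699, 0.346]
ee_rot: [-0.02, 1.0, 0.0, 0.003]
ft_force: [0.5, -0.7, -1.5]
grip_width: 0.494
```

```bash
python3 - <<'E'
from h import *
down(); togo(SPOT)
S=manip.camera('side');cv2.imwrite('pics/s11.png',S);cv2.imwrite('pics/t11.png',manip.camera('top'))
E
```

```text
down tilt rotvec tool deg [ 0.    0.29 -0.  ]
 then yaw about tool z deg -0.7  shift in downed tool frame mm [-14.3 -21.5 332. ]
pos [0.4473 0.2699 0.346 ] q5-7 [-0.26  0.09 -0.4   1.52  0.04  1.54  0.95] f [ 0.5 -0.7 -1.5] t [-0.12 -0.    0.  ] g 42.2 clk 28.12
 shift(tool mm) [-12.6 -21.5 332.1]
```

View pics/s11.png

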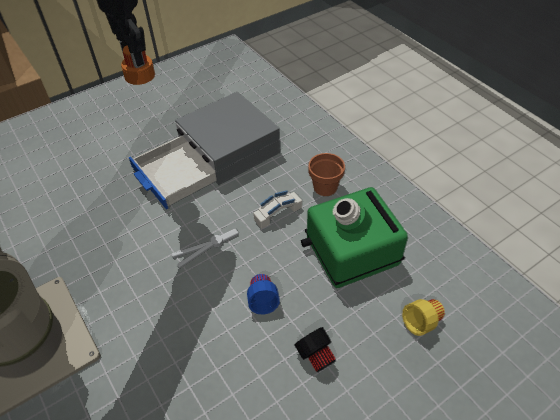

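View pics/t11.png

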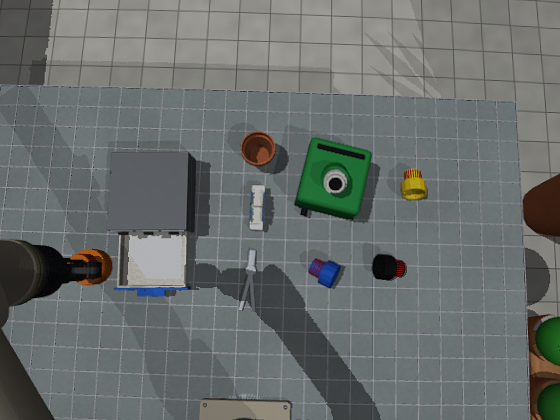

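Call:
step_arm(
  motion=[
    [-5,-11,20,0,0,0],
    [-5,-10,40,0,0,0],
    [0,0,50,0,0,0],
    [0,0,50,0,0,0],
    [0,0,30,0,0,0],
    [0,0,0,0,0,0],
  ],
)

```text
clock: 28.98
position: [0.4646, 0.237, 0.1532]
ee_rot: [-0.011, 1.0, -0.001, 0.006]
ft_force: [0.2, 0.2, -0.0]
grip_width: 0.502
```

```bash
python3 - <<'E'
from h import *
down(); togo(SPOT)
S=manip.camera('side');T=manip.camera('top')
cv2.imwrite('pics/s12.png',cv2.resize(S[70:220,90:240],None,fx=4,fy=4,interpolation=cv2.INTER_CUBIC))
cv2.imwrite('pics/t12.png',cv2.resize(T[170:310,50:210],None,fx=4,fy=4,interpolation=cv2.INTER_CUBIC))
p,_,_=state(); print(proj('side',[p]),proj('top',[p]))
E
```

```text
down tilt rotvec tool deg [-0.15  0.65 -0.  ]
 then yaw about tool z deg -1.8  shift in downed tool frame mm [  1.8  12.1 139.2]
pos [0.4646 0.237  0.1532] q5-7 [-0.23  0.18 -0.37  1.82  0.08  1.14  0.97] f [ 0.2  0.2 -0. ] t [-0.    0.05  0.04] g 42.9 clk 28.98
 shift(tool mm) [  3.4  12.4 139.1] 
[[165.1094835  134.73482193]] [[140.75585788 259.62499436]]
```

View pics/s12.png

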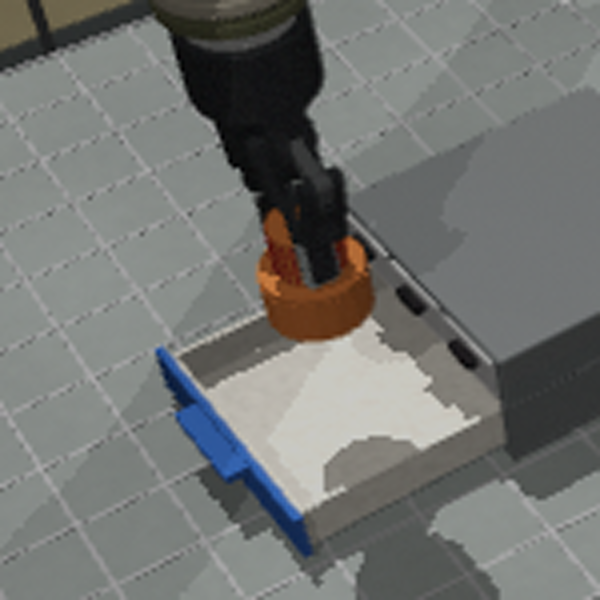

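View pics/t12.png

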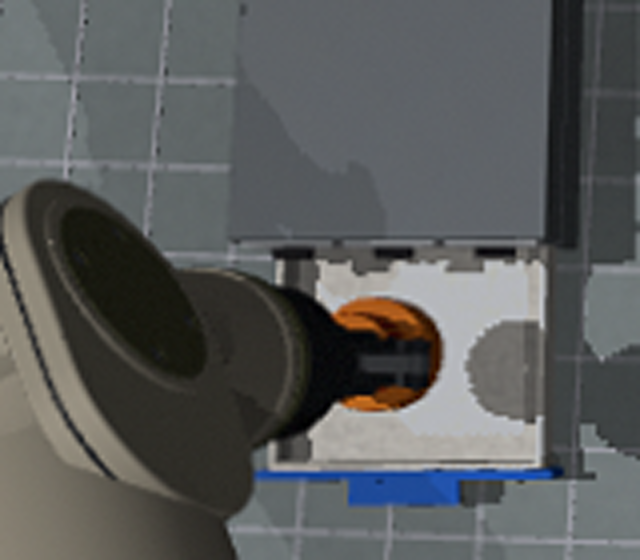

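The cap is upright and over the tray (crops: side (315,290), top (385,350)). I'll go down to about 15 mm above the floor.

Call:
step_arm(
  motion=[
    [3,6,30,0,0.6,-1],
    [2,5,25,0,0,0],
    [0,0,20,0,0,0],
    [0,0,8,0,0,0],
    [0,0,0,0,0,0],
  ],
)

```text
clock: 29.7
position: [0.4685, 0.2513, 0.0812]
ee_rot: [-0.018, 1.0, 0.003, 0.01]
ft_force: [0.0, -0.8, -0.4]
grip_width: 0.496
```

```bash
python3 - <<'E'
from h import *
down(); togo(SPOT)
S=manip.camera('side');T=manip.camera('top')
cv2.imwrite('pics/s13.png',cv2.resize(S[70:220,90:240],None,fx=4,fy=4,interpolation=cv2.INTER_CUBIC))
E
```

```text
down tilt rotvec tool deg [0.29 1.15 0.  ]
 then yaw about tool z deg -0.9  shift in downed tool frame mm [ 6.  -2.  67.2]
pos [0.4685 0.2513 0.0812] q5-7 [-0.25  0.28 -0.37  1.88  0.13  0.99  0.93] f [ 0.  -0.8 -0.4] t [-0.03 -0.02  0.03] g 42.4 clk 29.7
 shift(tool mm) [ 7.4 -2.4 67.1]
```

View pics/s13.png

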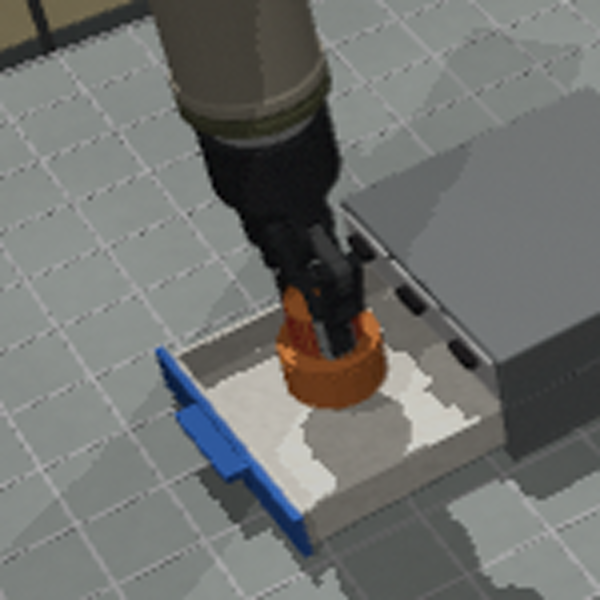

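Call:
step_arm(
  motion=[
    [5,-1,8,0.2,1.2,0],
    [4,0,8,0,0.3,0],
    [0,0,5,0,0,0],
    [0,0,0,0,0,0],
  ],
)

```text
clock: 30.3
position: [0.4597, 0.2502, 0.0601]
ee_rot: [-0.018, 1.0, 0.001, -0.003]
ft_force: [-0.0, -0.8, -1.3]
grip_width: 0.501
```

```bash
python3 - <<'E'
from h import *
down(); togo(SPOT)
S=manip.camera('side')
cv2.imwrite('pics/s14.png',cv2.resize(S[120:220,110:230],None,fx=5,fy=5,interpolation=cv2.INTER_CUBIC))
E
```

```text
down tilt rotvec tool deg [ 0.13 -0.35 -0.  ]
 then yaw about tool z deg -0.9  shift in downed tool frame mm [-2.8 -1.3 46.1]
pos [0.4597 0.2502 0.0601] q5-7 [-0.26  0.31 -0.37  1.89  0.13  0.97  0.92] f [-0.  -0.8 -1.3] t [ 0.01 -0.06  0.01] g 42.7 clk 30.3
 shift(tool mm) [-3.  -1.4 46.1]
```

View pics/s14.png

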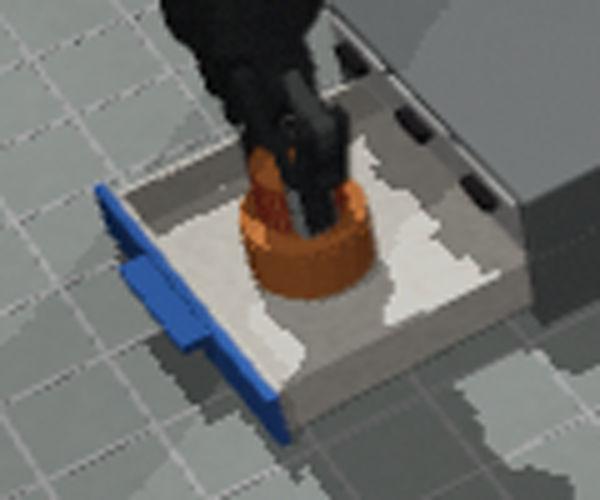

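Call:
step_arm(
  motion=[
    [0,0,2,0,-0.3,0],
    [0,0,2,0,0,0],
  ],
)

```text
clock: 30.6
position: [0.46, 0.2505, 0.0565]
ee_rot: [-0.018, 1.0, 0.001, 0.0]
ft_force: [-0.1, 0.5, -1.4]
grip_width: 0.496
```

Call:
step_arm(
  motion=[
    [0,0,1.5,0,0,0],
  ],
)

```text
clock: 30.72
position: [0.4601, 0.2506, 0.055]
ee_rot: [-0.018, 1.0, 0.001, 0.0]
ft_force: [-0.3, 0.3, -0.6]
grip_width: 0.497
```

Call:
step_arm(
  motion=[
    [0,0,1.5,0,0,0],
  ],
)

```text
clock: 30.85
position: [0.4601, 0.2505, 0.0534]
ee_rot: [-0.018, 1.0, 0.001, 0.0]
ft_force: [0.4, 0.4, -0.1]
grip_width: 0.5
```

Call:
step_arm(
  motion=[
    [0,0,1.5,0,0,0],
  ],
)

```text
clock: 30.98
position: [0.4602, 0.2506, 0.0518]
ee_rot: [-0.018, 1.0, 0.001, 0.0]
ft_force: [-0.6, -0.1, -1.3]
grip_width: 0.499
```

Call:
step_arm(
  motion=[
    [0,0,1,0,0,0],
  ],
)

```text
clock: 31.1
position: [0.4602, 0.2506, 0.0507]
ee_rot: [-0.018, 1.0, 0.001, 0.0]
ft_force: [-0.0, 0.3, -1.3]
grip_width: 0.502
```

Call:
step_arm(
  motion=[
    [0,0,1,0,0,0],
  ],
)

```text
clock: 31.22
position: [0.4602, 0.2506, 0.0496]
ee_rot: [-0.018, 1.0, 0.001, 0.0]
ft_force: [0.4, 0.5, -0.3]
grip_width: 0.5
```

Call:
step_arm(
  motion=[
    [0,0,1,0,0,0],
  ],
)

```text
clock: 31.35
position: [0.4602, 0.2507, 0.0492]
ee_rot: [-0.018, 1.0, 0.001, 0.0]
ft_force: [-3.5, -3.2, 11.2]
grip_width: 0.498
```

Call:
step_arm(
  motion=[
    [0,0,1,0,0,0],
  ],
)

```text
clock: 31.48
position: [0.4606, 0.2507, 0.0491]
ee_rot: [-0.018, 1.0, 0.001, 0.001]
ft_force: [-2.8, -3.1, 12.9]
grip_width: 0.503
```

Call:
step_arm(
  motion=[
    [0,0,1,0,0,0],
  ],
)

```text
clock: 31.6
position: [0.461, 0.2507, 0.0491]
ee_rot: [-0.018, 1.0, 0.001, 0.001]
ft_force: [-3.5, -2.9, 10.9]
grip_width: 0.5
```

```bash
python3 - <<'E'
from h import *
down(); togo(SPOT)
S=manip.camera('side')
cv2.imwrite('pics/s15.png',cv2.resize(S[120:220,110:230],None,fx=5,fy=5,interpolation=cv2.INTER_CUBIC))
E
```

```text
down tilt rotvec tool deg [0.13 0.14 0.  ]
 then yaw about tool z deg -1.0  shift in downed tool frame mm [-1.5 -1.8 35.1]
pos [0.461  0.2507 0.0491] q5-7 [-0.26  0.32 -0.37  1.9   0.14  0.94  0.91] f [-3.5 -2.9 10.9] t [-0.82  0.66 -0.03] g 42.7 clk 31.6
 shift(tool mm) [-1.4 -1.9 35.1]
```

View pics/s15.png

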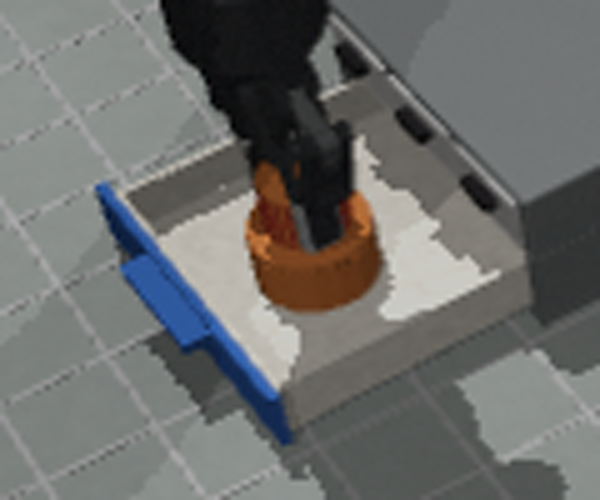

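Contact with the floor at TCP z = 0.049, about 11 N. I'll ease off slightly and open the fingers gradually.

Call:
step_arm(
  motion=[
    [0,0,-0.2,0,0,0],
    [0,0,0,0,0,0],
  ],
  force=20,
)

```text
clock: 31.9
position: [0.4612, 0.2508, 0.0496]
ee_rot: [-0.018, 1.0, 0.001, 0.002]
ft_force: [-0.2, 0.1, -1.0]
grip_width: 0.497
```

Call:
step_arm(
  motion=[
    [0,0,0,0,0,0],
    [0,0,0,0,0,0],
    [0,0,0,0,0,0],
  ],
  jaw=52,
)

```text
clock: 32.28
position: [0.4613, 0.2509, 0.0495]
ee_rot: [-0.018, 1.0, 0.001, 0.002]
ft_force: [-0.4, -0.6, -0.6]
grip_width: 0.608
```

Call:
step_arm(
  motion=[
    [0,0,0,0,0,0],
    [0,0,0,0,0,0],
    [0,0,0,0,0,0],
  ],
  jaw=75,
)

```text
clock: 32.65
position: [0.4613, 0.251, 0.0495]
ee_rot: [-0.018, 1.0, 0.001, 0.002]
ft_force: [-0.1, -0.2, 0.6]
grip_width: 0.88
```

```bash
python3 - <<'E'
from h import *
down(); togo(SPOT)
S=manip.camera('side')
cv2.imwrite('pics/s16.png',cv2.resize(S[120:220,110:230],None,fx=5,fy=5,interpolation=cv2.INTER_CUBIC))
E
```

```text
down tilt rotvec tool deg [0.15 0.18 0.  ]
 then yaw about tool z deg -1.0  shift in downed tool frame mm [-1.2 -2.  35.5]
pos [0.4613 0.251  0.0495] q5-7 [-0.26  0.32 -0.37  1.9   0.14  0.94  0.91] f [-0.1 -0.2  0.6] t [ 0.03  0.01 -0.  ] g 75.1 clk 32.65
 shift(tool mm) [-1.1 -2.1 35.5]
```

View pics/s16.png

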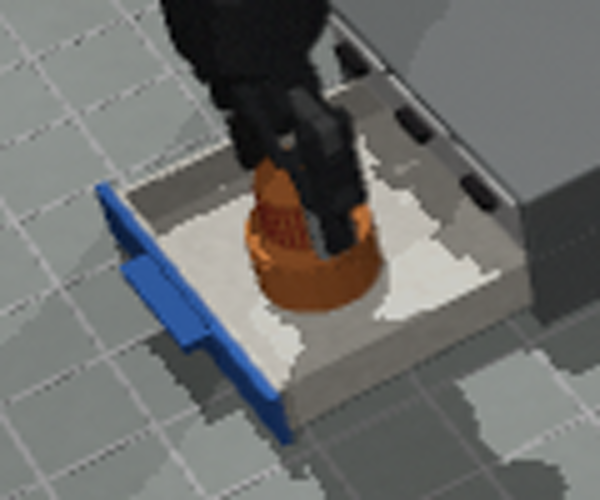

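The cap stands in the tray, released. I'll retreat straight up.

Call:
step_arm(
  motion=[
    [0,0,-10,0,0,0],
    [0,0,-15,0,0,0],
    [0,0,-30,0,0,0],
    [0,0,-50,0,0,0],
    [0,0,-55,0,0,0],
    [0,30,-55,0,0,0],
    [0,50,0,0,0,0],
    [0,60,0,0,0,0],
    [0,60,0,0,0,0],
    [0,0,0,0,0,0],
  ],
)

```text
clock: 33.95
position: [0.4534, 0.4539, 0.2826]
ee_rot: [-0.016, 1.0, 0.005, 0.005]
ft_force: [-0.2, -0.6, -0.6]
grip_width: 0.88
```

```bash
python3 - <<'E'
from h import *
togo(SPOT)
S=manip.camera('side');T=manip.camera('top');cv2.imwrite('pics/s17f.png',S);cv2.imwrite('pics/t17f.png',T)
cv2.imwrite('pics/s17.png',cv2.resize(S[120:220,110:230],None,fx=5,fy=5,interpolation=cv2.INTER_CUBIC))
cv2.imwrite('pics/t17.png',cv2.resize(T[215:310,100:210],None,fx=5,fy=5,interpolation=cv2.INTER_CUBIC))
a,b=cv2.imread('pics/side0.png'),S
print('bystander diff', [int((cv2.absdiff(a,b)[y0:y1,x0:x1].max(2)>40).sum()) for x0,y0,x1,y1 in((305,150,350,197),(165,225,245,270),(250,185,305,232))])
E
```

```text
pos [0.4534 0.4539 0.2826] q5-7 [-0.51  0.38 -0.48  1.33  0.18  1.46  0.63] f [-0.2 -0.6 -0.6] t [-0.02  0.01  0.04] g 75.1 clk 33.95
 shift(tool mm) [   0.4 -207.5  266.8] 
bystander diff [116, 792, 0]
```

View pics/s17f.png

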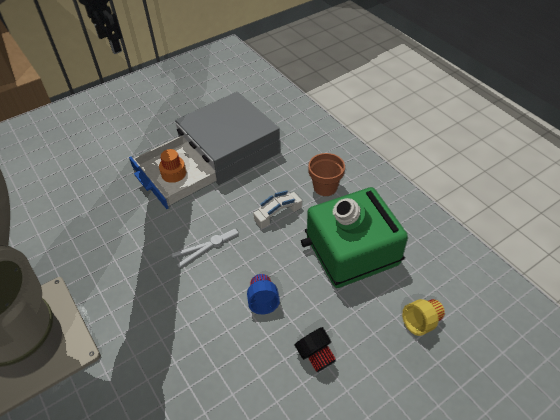

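View pics/s17.png

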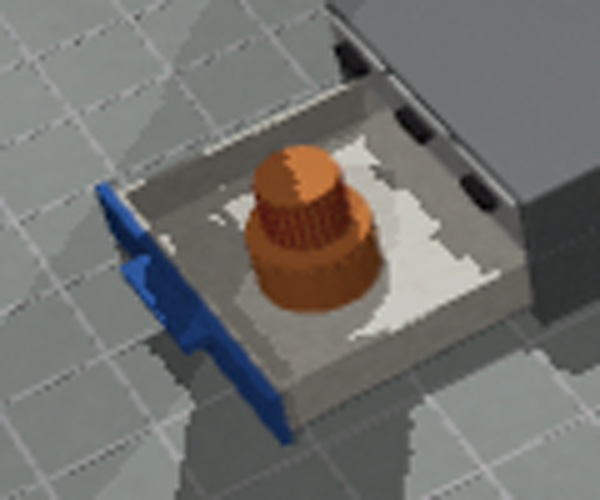

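View pics/t17.png

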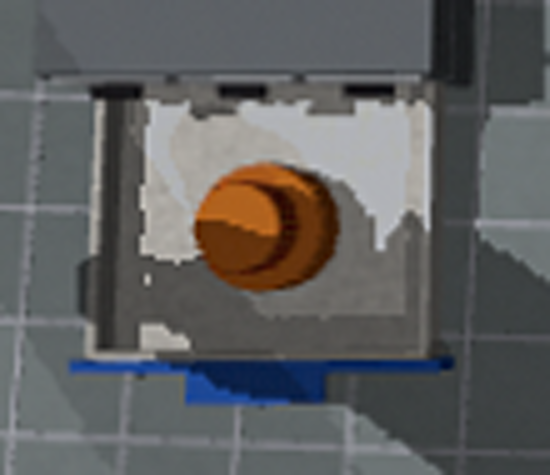

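The cap stands knob up in the middle of the tray: side crop knob top (298,176), top crop (238,227). I'll check its height and tilt, and the pliers difference, which looks like the arm's shadow.

```bash
python3 - <<'E'
from h import *
s=lambda x,y:((x+.5)/5-.5+110,(y+.5)/5-.5+120); t=lambda x,y:((x+.5)/5-.5+100,(y+.5)/5-.5+215)
k,e=tri(s(298,176),t(238,227)); print('knob top',k.round(4),e)
# skirt: bottom silhouette extremes in the side view; project upright model points for comparison
for nm,z,r in(('knob',.081,.022),('skirt bottom',.014,.0325)):
    a=np.linspace(0,2*np.pi,73); c=np.c_[k[0]+r*np.cos(a),k[1]+r*np.sin(a),np.full(73,z)]
    for n,o in(('side',(110,120)),('top',(100,215))):
        q=(proj(n,c)-o+.5)*5-.5; print(nm,n,'crop x',q[:,0].min().round(),q[:,0].max().round(),'y',q[:,1].min().round(),q[:,1].max().round())
E
```

```text
knob top [0.4657 0.2481 0.0827] 0.0017349626381354538
knob side crop x 253.0 341.0 y 148.0 209.0
knob top crop x 196.0 284.0 y 181.0 270.0
skirt bottom side crop x 258.0 384.0 y 228.0 318.0
skirt bottom top crop x 222.0 344.0 y 164.0 288.0
```

View pics/t17f.png

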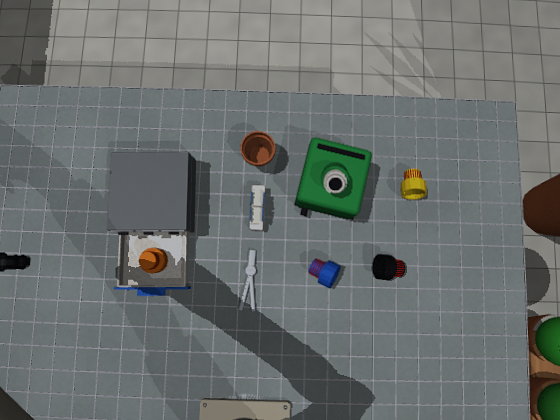

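```bash
python3 - <<'E'
from h import *
print(manip.hand_in()); print(manip.get_obs()['clock'])
E
```

```text
the job is handed in; nothing more can be done
None
the job is handed in; nothing more can be done
```

I unscrewed the orange cap, set it in the tray of the sorting box knob up, let go, and handed the job in after about 34 s; no verdict was given. It took three grips and about 1.8 turns anticlockwise. A gentle pull then met only about 1 N, so I lifted the cap straight along the neck's axis. I lowered it until it touched the tray floor (about 11–13 N), opened the fingers and moved the arm away.

**Last checks:**
- **Cap position:** the knob top measured (0.466, 0.248, 0.083), about 3 mm from my estimate of the tray spot. The height is within 2 mm of a cap standing on the floor I estimated. The cap's outline matches an upright cap to about 1 pixel.
- **Tray and bystanders:** the tray is still pulled out, and the pot, bridge and pliers are at the same pixels as at the start.

**Disagreements:**
- The pixel comparison flagged changes around the pliers and a few by the pot. The pictures show the arm's shadow over the pliers and nothing moved. The pot's changes I put down to the cap having left the tank, but did not check.
- While turning, the tool drifted 3–5 mm from my estimated neck axis, with side forces of at most about 6 N.

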